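# Prop open the service lid of a bench instrument

## Task

Lift the hinged lid of the bench instrument by its pull bar, then swing the prop rod that hangs from the lid forward along the ledge on the instrument's side and seat its tip fully home in the holding hole, so that the rod props the lid open. The hole has to be felt for: slide the tip along the ledge with light pressure, never ramming it, never let the lid slam, and leave the other things on the bench where they are.

Things in the scene. Friction and masses are not known exactly. Their poses are not given: they have to be found in the camera images.
- chassis: Grey bench instrument, fixed to the bench, an open-topped case 180 (x) x 200 (y) x 110 (z) mm closed by a hinged lid; origin at the centre of its underside, z up. Its white front panel (display, knobs) is its +y face; the lid hinge is along its -y top edge; the ledge and the prop rod are on its +x flank. All 'case' coordinates below are in this frame, in mm.
- lid (a joint): Lid angle in rad: 0 closed (level), grows as the front (+y) edge rises, stop at 1.25. The hinge is stiff: above about 0.5 rad the lid stays where it is left, and moving it by the rod takes up to about 5 N either way. It takes 3 to 5 N at the pull bar to raise. With the rod seated it stands near 0.63.
- lid_hinge (a point): Middle of the lid's hinge axis, at case (0, -100, 114); the axis runs along case x. The lid is a 6 mm plate 184 x 204 mm, centred on the plane of the hinge axis.
- pull_bar (a point): Middle of the lid's pull bar: a round steel bar 10 mm thick and 110 mm long, parallel to the hinge, in the lid's plane, 245 mm from the hinge axis and 43 mm beyond the lid's front edge, at case (0, 145, 114) when closed. The bar turns freely between fingers that close across it.
- rod_pin (a point): Pivot of the prop rod on the lid's +x side: 190 mm from the hinge axis in the lid's plane, at case x = 114. The rod swings freely in the vertical plane case x = 114.
- rod: The prop rod: straight round steel, 10 mm thick, 190 mm from its pivot (origin) to its flat tip; its own z axis points from the tip to the pivot. While the lid is shut it leans back with the tip resting on the ledge; with the lid above about 0.75 rad it hangs straight down by its weight, clear of the ledge.
- rod_tip (a point): Middle of the prop rod's flat end (rim rounded 1.5 mm). Seated, it stands about 12 mm below the ledge's top face with the rod leaning slightly forward (tip in front of the pivot). Keep the push of the rod on the ledge well below 25 N.
- rod_handle (a point): Grip point of the prop rod's handle: a round steel bar 10 mm thick that leaves the rod 50 mm above its tip at a right angle and points along case +x for 98 mm; this point is on its axis 60 mm from the rod (case x = 174). Free of other parts all round; it turns freely between fingers that close across it.
- ledge_mark (a point): Point on the level top face of the ledge, behind the holding hole, at case (114, 52, 50). The aluminium ledge is 36 mm wide, in the rod's plane, case y -90 to 125 or more. The hole is 14 mm along y, 16 mm along x, 12 mm deep, bottom closed. The ledge is adjustable: the hole's centre lies anywhere from 10 to 46 mm ahead (+y) of this point and is not measured.
- screwdriver: Bystander: black-handled screwdriver, 160 mm long, lying in front of the instrument; origin under its middle.
- parts_jar: Bystander: clear jar with a black cap, diameter 44, height 55 mm, behind the instrument; origin at the centre of its underside.
- spool: Bystander: grey spool, diameter 54, height 34 mm, behind the instrument; origin at the centre of its underside.

How it is judged:
By the outcome, as a careful person would: the job done as asked, in the order asked, and still so for the second after the job is handed in, with the robot touching nothing.
It also fails if it takes over 72 s, if anything falls off the work surface, if the arm or the gripper's body presses on something with over 40 N, if the wrist force passes 120 N, or if a joint passes its speed limit or range.

## Robot

A 6-joint arm with a two-finger parallel gripper is mounted at the origin on the work surface. World frame = base frame: x ahead of the robot, y to its left, z up, the work surface at z = 0. Lengths are in m, angles in rad, forces in N, time in s.
With the tool pointing down it reaches from about 0.35 to 0.925 m from the base axis. Payload 6.4 kg.
Tool frame: the origin (TCP) lies midway between the tips of the shut fingers; the grasp point (between the pads) lies 19 mm behind it; z points along the fingers, y is the line along which they close (so a half turn about z gives the same grasp; the last joint's range is limited). The gripper opens to 85 mm and grips with 20 to 120 N. Pads are 22 mm wide; open, the fingers measure 114 mm over their backs; the gripper's body (76 mm by 85 mm) begins 54 mm behind the grasp point. The pads swing forward as they close: fully open they stand 13 mm farther back than shut.
Start: joints at [-1.4, 0.245, 1.558, -0, 1.339, -0.174], TCP at [0.22, -0.612, 0.231] pointing down, gripper open.
Joint ranges: [-3.13, 3.13], [-1.02, 2.26], [0.13, 2.54], [-0.95, 4.09], [0.21, 2.88], [-2.74, 2.74]. Speed limits (rad/s): [2.57, 2.57, 3.14, 3.14, 3.14, 3.14].

## Interface

Orientations are given as a rotation vector (axis times angle).
In Python, from plant import manip, snapshot gives the robot as it stands. The module is installed in compiled form; this text tells all that it offers.
- The arm moves only by the shell command python3 -m jog 'ROWS' [OPENING] [FORCE]. ROWS is JSON, a list of rows, each an object with "dp": the shift along the world's x, y, z normalised to -1 to 1, where 1 is 30 cm, a list of three; "turn": the turn, a rotation vector about the world's x, y, z normalised to -1 to 1, where 1 is 90 degrees, a list of three. In form: [{"dp": [tx, ty, tz], "turn": [ax, ay, az]}, ...]. A call has 1 to 10 rows; each row is the pose to reach, as a shift and turn from the pose commanded when the call began; what a row does not reach only later rows make up. A row lasts 1/12 s, in which the tool goes at most 41.7 mm and 7.16 degrees, less where a joint would pass 70% of its speed; a pose out of reach is approached as far as the arm can. A call with a number of a shift or a turn outside -1 to 1 is refused whole. A call with a gripper value outside its range is refused whole. OPENING is the gripper command: -1 is shut, 1 is fully open, values between are in proportion, set as the call begins (- or left out, the last holds). The fingers move at their own pace and stop on an object; FORCE is the grip in N (left out, the last holds). Time passes only in rows, so rows that repeat a pose let the fingers close. It gives the time, the measured TCP pose, the force, the opening and the grip force at its end, in the units of the state.
- manip.read_state(): the state, without advancing time (a new reading comes with each control period).
- snapshot(name): name is "side" or "top" or "wrist"; returns a dict with "img" (384x512x3 uint8, blue, green, red), "depth" (384x512 float32, m along the optical axis (not along the pixel's ray), 0 where there is no reading), "fx", "fy", "cx", "cy" (pixels), "distortion" ([k1, k2, p1, p2, k3] as OpenCV has them; the pictures are not rectified), "rvec" (rotation vector, rad) and "tvec" (3), from world to camera coordinates, as OpenCV has them. Camera axes: x right, y down, z forward; pixel columns grow to the right and rows downward; lengths in m; the calibration is good to about 2 mm. A picture is of the moment at which its call begins.
- manip.sign_off(): hands the job in; it is judged then, once.
The state is a dict: "time": time; "joints": joint angles; "qvel": joint speeds; "joint_torque": joint torques, N m; "tcp_pos": TCP position; "eef_rot": TCP orientation; "ft_force": force on the tool from outside, world axes, zero at the start; "torque": the same for the moment, N m; "opening": finger opening in m; "grasp_force": force on a finger pad.
Only numpy, scipy, OpenCV 4.12 (cv2) and the standard library are available. Lean on these libraries where they do the work, as an engineer would, in place of code of your own. Each camera call takes 0.05 s, during which the arm holds its last target. There are 200 camera calls.

## Working session

There is one attempt and no reset: what is moved stays moved. The work goes in short steps, Python scripts to look and compute and a shell command to move; the robot and the scene stay as the last step left them, time stands still between calls to the robot, and variables do not carry over. Pictures are saved under pics/ and viewed, at most 10 in all, crops included, and the job is handed in when it is done.

```bash
mkdir -p pics; cat > h.py <<'E'
import numpy as np,cv2
from plant import manip,snapshot
def cam(s):
    K=np.array([[s['fx'],0,s['cx']],[0,s['fy'],s['cy']],[0,0,1.]]);R=cv2.Rodrigues(np.array(s['rvec'],float))[0]
    return K,np.array(s['distortion'],float),R,np.array(s['tvec'],float).ravel()
def world(s,uv,d=None,z=None):
    K,D,R,t=cam(s);n=cv2.undistortPoints(np.array([[uv]],float),K,D)[0,0];r=np.array([n[0],n[1],1.])
    if d is None:
        c=-R.T@t;v=R.T@r;d=(z-c[2])/v[2]
    return R.T@(r*d-t)
def cloud(s):
    K,D,R,t=cam(s);h,w=s['depth'].shape
    u,v=np.meshgrid(np.arange(w),np.arange(h));n=cv2.undistortPoints(np.stack([u,v],-1).reshape(-1,1,2).astype(float),K,D)[:,0]
    P=np.c_[n,np.ones(len(n))]*s['depth'].reshape(-1,1)
    return ((P-t)@R).reshape(h,w,3)
def grab(n,tag):
    s=snapshot(n);cv2.imwrite(f'pics/{tag}.png',s['img']);np.save(f'pics/{tag}.npy',s,allow_pickle=True);return s
E
python3 - <<'E'
from h import *
a=grab('side','s0');b=grab('top','t0')
cv2.imwrite('pics/both0.png',cv2.resize(np.hstack([a['img'],b['img']]),(800,300)))
cv2.imwrite('pics/v.png',np.vstack([a['img'],b['img']])) 
for s in(a,b):
  K,D,R,t=cam(s);print(-R.T@t,R[2])
print(manip.read_state())
E
```

```text
[-0.04832249  0.65178746  0.75621504] [ 0.51497543 -0.58767705 -0.62404807]
[0.41027843 0.03611576 0.96712373] [ 0.11775069  0.0194463  -0.99285277]
{'time': 0.1, 'joints': array([-1.40011002e+00,  2.45753675e-01,  1.55889103e+00,  1.24843756e-05,
        1.33871595e+00, -1.74082094e-01]), 'qvel': array([ 3.96373451e-04,  5.41778713e-05, -1.34243946e-03, -5.67370117e-04,
        1.97439394e-03, -1.40219557e-03]), 'joint_torque': array([ 1.38441114e-04, -4.30668068e+01, -3.27129614e+01, -1.93034493e-04,
        2.81624743e-03,  9.51696279e-06]), 'tcp_pos': array([ 0.21961877, -0.61123899,  0.23028506]), 'eef_rot': array([-3.09328885e+00, -5.38575003e-01, -2.37826026e-05]), 'ft_force': array([0.31032302, 0.36144365, 0.1547724 ]), 'torque': array([ 0.00416234,  0.03325471, -0.03059466]), 'grasp_force': 0.0, 'opening': 0.08554266851152523}
```

View pics/s0.png

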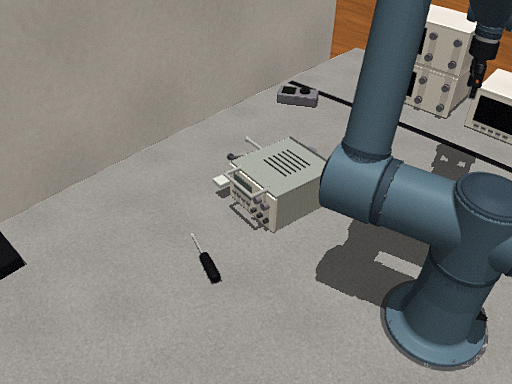

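View pics/t0.png

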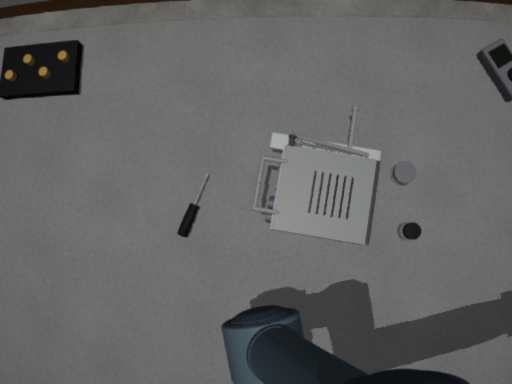

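The side view shows the instrument (about 280,185), with the pull bar at (250,165) toward +y. In the top view the lid spans about (275–378, 145–243), the bar runs (265,158)–(258,210), the rod handle runs (350,150)–(355,108) and the screwdriver lies at about (195,205).

```bash
python3 - <<'E'
from h import *
s=np.load('pics/t0.npy',allow_pickle=True).item()
P=cloud(s);z=P[...,2]
m=((abs(z-.117)<.006)&(P[...,0]>.3)&(P[...,1]<.35)&(P[...,1]>-.3)).astype(np.uint8)
m[260:]=0
m=cv2.morphologyEx(m,cv2.MORPH_OPEN,np.ones((15,15)))
m=cv2.morphologyEx(m,cv2.MORPH_CLOSE,np.ones((15,15)))
n,l,st,c=cv2.connectedComponentsWithStats(m);k=1+np.argmax(st[1:,4]);print(st[k],np.median(z[l==k]))
cs=cv2.findContours((l==k).astype(np.uint8),0,1)[0][0][:,0]
W=np.array([world(s,p,z=.117)[:2] for p in cs])
r=cv2.minAreaRect((W*1000).astype(np.float32));print(r)
print(cv2.boxPoints(r))
for n,uv,zz in[('barA',(265,158),.114),('barB',(258,210),.114),('hA',(350,150),None),('hB',(354,110),None)]:
    d=np.median(s['depth'][uv[1]-1:uv[1]+2,uv[0]-1:uv[0]+2]);print(n,world(s,uv,z=zz) if zz else world(s,uv,d))
# bar candidates by height
q=(z>.10)&(z<.125)&(np.arange(512)[None]<275)&(np.arange(512)[None]>240)&(np.arange(384)[:,None]<240)&(np.arange(384)[:,None]>140)
print(cv2.fitLine((P[q][:,:2]*1000).astype(np.float32),cv2.DIST_HUBER,0,.01,.01).ravel(),q.sum())
q=(z>.05)&(np.arange(512)[None]<365)&(np.arange(512)[None]>340)&(np.arange(384)[:,None]<145)&(np.arange(384)[:,None]>100)
print('handle',P[q][P[q][:,0].argsort()][::12])
E
```

```text
[ 280  146   99   97 7679] 0.11631850109203053
((497.1889953613281, -97.60987854003906), (206.48309326171875, 183.79495239257812), 78.92523193359375)
[[ 387.17126   -181.27621  ]
 [ 567.54346   -216.58136  ]
 [ 607.2067     -13.9435425]
 [ 426.83453     21.361603 ]]
barA [0.57725432 0.0303397  0.114     ]
barB [0.46659516 0.04742903 0.114     ]
hA [ 0.59975703 -0.16162099  0.07317714]
hB [ 0.69224484 -0.17550157  0.07592937]
[ 9.9972755e-01 -2.3340553e-02  5.2680322e+02  3.9914383e+01] 444
handle [[ 0.41027843  0.03611576  0.96712373]
 [ 0.61563878 -0.16225852  0.07418354]
 [ 0.62242538 -0.16481712  0.07462865]
 [ 0.62952559 -0.16534567  0.07398517]
 [ 0.63688977 -0.17073748  0.0721554 ]
 [ 0.64363974 -0.16394879  0.0734796 ]
 [ 0.65078297 -0.16910573  0.07274306]
 [ 0.65726867 -0.16905637  0.0747253 ]
 [ 0.66264374 -0.16755983  0.07240132]
 [ 0.66952745 -0.17015359  0.07294647]
 [ 0.67484711 -0.16856473  0.07101888]
 [ 0.68141989 -0.17324115  0.07263637]
 [ 0.68828263 -0.17580804  0.07340619]
 [ 0.69234641 -0.17253079  0.06819618]
 [ 0.69594803 -0.17734045  0.07913288]
 [ 0.70104118 -0.18021918  0.07801832]]
```

```bash
python3 -m jog '[{"dp":[1,1,0],"turn":[0,0,-0.33]},{"dp":[1,1,0],"turn":[0,0,-0.33]},{"dp":[1,1,0],"turn":[0,0,-0.33]},{"dp":[1,1,0],"turn":[0,0,-0.33]},{"dp":[1,1,0],"turn":[0,0,-0.33]},{"dp":[1,1,0],"turn":[0,0,-0.33]},{"dp":[1,1,0],"turn":[0,0,-0.33]},{"dp":[1,1,0],"turn":[0,0,-0.33]},{"dp":[1,1,0],"turn":[0,0,-0.33]},{"dp":[1,1,0],"turn":[0,0,-0.33]}]' 1 40
python3 -m jog '[{"dp":[0,1,0],"turn":[0,0,0]},{"dp":[0,1,0],"turn":[0,0,0]},{"dp":[0,1,0],"turn":[0,0,0]},{"dp":[0,1,0],"turn":[0,0,0]},{"dp":[0,1,0],"turn":[0,0,0]},{"dp":[0,1,0],"turn":[0,0,0]},{"dp":[0,1,0],"turn":[0,0,0]},{"dp":[0,1,0],"turn":[0,0,0]},{"dp":[0,1,0],"turn":[0,0,0]},{"dp":[0,1,0],"turn":[0,0,0]}]'
python3 - <<'E'
from h import *
print(manip.read_state()['joints'],manip.read_state()['tcp_pos'])
s=grab('wrist','w1')
E
```

```text
time: 0.93
tcp_pos: [0.5138, -0.3167, 0.2309]
eef_rot: [-3.129, 0.272, 0.001]
ft_force: [0.8, -0.1, -0.6]
opening: 0.0855
grasp_force: 0.0
time: 1.77
tcp_pos: [0.5127, -0.0187, 0.2311]
eef_rot: [3.129, -0.271, -0.001]
ft_force: [0.3, -0.4, -0.2]
opening: 0.0854
grasp_force: 0.0
[-2.57416491e-01 -7.96160641e-02  1.90386362e+00 -5.26612744e-04
  1.31759565e+00  1.48604737e+00] [ 0.51271729 -0.018674    0.23106059]
```

View pics/w1.png

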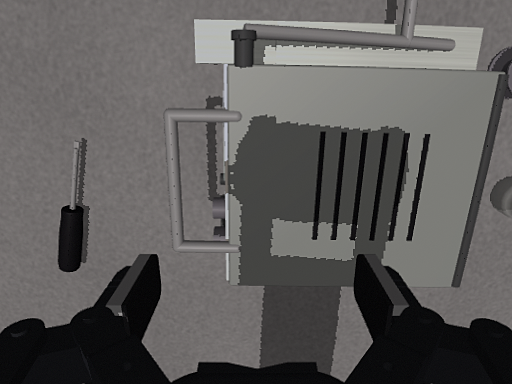

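The wrist picture shows the bar from (170,112) to (178,247), the lid corners near (228,66) and (507,74), the rod pin at (243,35), the rod tip near (452,44) and the handle going up at (408,15).

```bash
python3 - <<'E'
from h import *
s=np.load('pics/w1.npy',allow_pickle=True).item()
P=cloud(s);z=P[...,2];v,u=np.mgrid[:384,:512]
q=(abs(z-.117)<.012)&(u<182)&(u>160)&(v>118)&(v<240)
f=cv2.fitLine((P[q][:,:2]*1000).astype(np.float32),cv2.DIST_HUBER,0,.01,.01).ravel();print('bar',f,np.degrees(np.arctan(f[1]/f[0])),np.percentile(z[q],[5,50,95]),P[q][:,:2].min(0),P[q][:,:2].max(0))
for p in [(170,110),(178,248)]:print('barend',world(s,p,z=.114))
for p in [(228,67),(507,74),(458,287),(228,285)]:print('lid',world(s,p,z=.117))
m=(abs(z-.117)<.004)&(u>224)&(v>60)&(v<300)
m=cv2.morphologyEx(m.astype(np.uint8),cv2.MORPH_OPEN,np.ones((11,11)))
# +x edge of lid
e=[P[np.where(m[:,c])[0].min(),c,:2] for c in range(260,490,4)]
f=cv2.fitLine((np.array(e)*1000).astype(np.float32),cv2.DIST_HUBER,0,.01,.01).ravel();print('xedge',f,np.degrees(np.arctan(f[0]/f[1])))
e=[P[r,np.where(m[r])[0].min(),:2] for r in range(130,230,4)]
f=cv2.fitLine((np.array(e)*1000).astype(np.float32),cv2.DIST_HUBER,0,.01,.01).ravel();print('front',f,np.degrees(np.arctan(f[1]/f[0])))
q=(u>200)&(v>18)&(v<62)&(abs(z-.05)<.006);print('ledge z',np.median(z[q]))
for p in [(243,35),(408,15),(452,44)]:print(p,P[p[1],p[0]])
E
```

```text
bar [ 9.8048294e-01 -1.9660425e-01  5.2746545e+02  4.4565174e+01] -11.338454 [0.11446194 0.11747269 0.11900605] [0.47442696 0.02828576] [0.57291065 0.06002485]
barend [0.57837567 0.03565392 0.114     ]
barend [0.46521794 0.05775933 0.114     ]
lid [ 0.60056075 -0.01318776  0.117     ]
lid [ 0.56293662 -0.21246462  0.117     ]
lid [ 0.38536877 -0.1789126   0.117     ]
lid [0.42383098 0.02236768 0.117     ]
xedge [ 1.8842493e-01  9.8208761e-01  5.8459082e+02 -1.0785343e+02] 10.860879
front [ 9.8150337e-01 -1.9144487e-01  5.2271094e+02  2.5816746e+00] -11.037117
ledge z 0.04933938298901665
(243, 35) [ 0.61883592 -0.02764421  0.12286243]
(408, 15) [ 0.61719604 -0.1602763   0.07315913]
(452, 44) [ 0.58937951 -0.20291328  0.05999066]
```

```bash
python3 -m jog '[{"dp":[0.031,0.218,0],"turn":[0,0,-0.012]},{"dp":[0.031,0.218,0],"turn":[0,0,-0.012]},{"dp":[0.031,0.218,-0.1],"turn":[0,0,-0.012]},{"dp":[0.031,0.218,-0.2],"turn":[0,0,-0.012]},{"dp":[0.031,0.218,-0.3],"turn":[0,0,-0.012]},{"dp":[0.031,0.218,-0.36],"turn":[0,0,-0.012]},{"dp":[0.031,0.218,-0.4],"turn":[0,0,-0.012]},{"dp":[0.031,0.218,-0.43],"turn":[0,0,-0.012]},{"dp":[0.031,0.218,-0.45],"turn":[0,0,-0.012]},{"dp":[0.031,0.218,-0.45],"turn":[0,0,-0.012]}]' 0.06 40
python3 -m jog '[{"dp":[0,0,0],"turn":[0,0,0]},{"dp":[0,0,0],"turn":[0,0,0]},{"dp":[0,0,0],"turn":[0,0,0]},{"dp":[0,0,0],"turn":[0,0,0]},{"dp":[0,0,0],"turn":[0,0,0]},{"dp":[0,0,0],"turn":[0,0,0]}]' -1 40
python3 - <<'E'
import numpy as np
yd=np.array([.1908,.9816])
for t in np.arange(0,.86,.05):
  dy=.245*(np.cos(t)-1);dz=.245*np.sin(t);print(round(t,2),np.round(np.r_[yd*dy,dz]/.3,3).tolist())
E
```

```text
time: 2.65
tcp_pos: [0.5222, 0.0461, 0.0958]
eef_rot: [3.127, -0.303, -0.001]
ft_force: [0.2, -0.7, -0.6]
opening: 0.0457
grasp_force: 0.0
time: 3.15
tcp_pos: [0.5231, 0.0468, 0.0976]
eef_rot: [-3.127, 0.302, -0.004]
ft_force: [-0.2, 1.2, 5.5]
opening: 0.0083
grasp_force: 39.2
0.0 [0.0, 0.0, 0.0]
0.05 [-0.0, -0.001, 0.041]
0.1 [-0.001, -0.004, 0.082]
0.15 [-0.002, -0.009, 0.122]
0.2 [-0.003, -0.016, 0.162]
0.25 [-0.005, -0.025, 0.202]
0.3 [-0.007, -0.036, 0.241]
0.35 [-0.009, -0.049, 0.28]
0.4 [-0.012, -0.063, 0.318]
0.45 [-0.016, -0.08, 0.355]
0.5 [-0.019, -0.098, 0.392]
0.55 [-0.023, -0.118, 0.427]
0.6 [-0.027, -0.14, 0.461]
0.65 [-0.032, -0.163, 0.494]
0.7 [-0.037, -0.189, 0.526]
0.75 [-0.042, -0.215, 0.557]
0.8 [-0.047, -0.243, 0.586]
0.85 [-0.053, -0.273, 0.614]
```

```bash
python3 -m jog '[{"dp":[0,0,0.02],"turn":[0,0,0]},{"dp":[0,-0.001,0.041],"turn":[0,0,0]},{"dp":[0,-0.002,0.062],"turn":[0,0,0]},{"dp":[-0.001,-0.004,0.082],"turn":[0,0,0]},{"dp":[-0.002,-0.009,0.122],"turn":[0,0,0]},{"dp":[-0.003,-0.016,0.162],"turn":[0,0,0]},{"dp":[-0.005,-0.025,0.202],"turn":[0,0,0]},{"dp":[-0.007,-0.036,0.241],"turn":[0,0,0]},{"dp":[-0.007,-0.036,0.241],"turn":[0,0,0]},{"dp":[-0.007,-0.036,0.241],"turn":[0,0,0]}]'
```

```text
time: 3.98
tcp_pos: [0.5211, 0.0367, 0.1693]
eef_rot: [-3.125, 0.302, -0.006]
ft_force: [4.8, 4.5, 1.3]
opening: 0.0087
grasp_force: 39.5
```

```bash
python3 -m jog '[{"dp":[-0.002,-0.013,0.039],"turn":[0,0,0]},{"dp":[-0.005,-0.027,0.077],"turn":[0,0,0]},{"dp":[-0.009,-0.044,0.114],"turn":[0,0,0]},{"dp":[-0.012,-0.062,0.151],"turn":[0,0,0]},{"dp":[-0.016,-0.082,0.186],"turn":[0,0,0]},{"dp":[-0.02,-0.104,0.22],"turn":[0,0,0]},{"dp":[-0.025,-0.127,0.253],"turn":[0,0,0]},{"dp":[-0.03,-0.153,0.285],"turn":[0,0,0]},{"dp":[-0.03,-0.153,0.285],"turn":[0,0,0]},{"dp":[-0.03,-0.153,0.285],"turn":[0,0,0]}]'
python3 -m jog '[{"dp":[-0.003,-0.013,0.016],"turn":[0,0,0]},{"dp":[-0.005,-0.026,0.031],"turn":[0,0,0]},{"dp":[-0.008,-0.04,0.046],"turn":[0,0,0]},{"dp":[-0.01,-0.054,0.06],"turn":[0,0,0]},{"dp":[-0.013,-0.069,0.074],"turn":[0,0,0]},{"dp":[-0.013,-0.069,0.074],"turn":[0,0,0]},{"dp":[-0.013,-0.069,0.074],"turn":[0,0,0]},{"dp":[-0.013,-0.069,0.074],"turn":[0,0,0]}]'
```

```text
time: 4.82
tcp_pos: [0.5125, -0.0082, 0.2566]
eef_rot: [-3.123, 0.301, -0.007]
ft_force: [0.6, 10.2, 11.1]
opening: 0.0083
grasp_force: 40.3
time: 5.48
tcp_pos: [0.5087, -0.0281, 0.2787]
eef_rot: [-3.121, 0.3, -0.008]
ft_force: [1.2, 11.7, 11.0]
opening: 0.0085
grasp_force: 39.9
```

```bash
python3 -m jog '[{"dp":[0,0,0],"turn":[0,0,0]},{"dp":[0,0,0],"turn":[0,0,0]},{"dp":[0,0,0],"turn":[0,0,0]},{"dp":[0,0,0],"turn":[0,0,0]},{"dp":[0,0.01,0.05],"turn":[0,0,0]},{"dp":[0,0.02,0.1],"turn":[0,0,0]},{"dp":[0,0.03,0.2],"turn":[0,0,0]},{"dp":[0,0.03,0.3],"turn":[0,0,0]},{"dp":[0,0.03,0.35],"turn":[0,0,0]},{"dp":[0,0.03,0.35],"turn":[0,0,0]}]' 0.06 40
python3 - <<'E'
from h import *
a=grab('side','s2');b=grab('top','t2');w=grab('wrist','w2')
cv2.imwrite('pics/v2.png',np.hstack([a['img'][60:300,150:450],b['img'][60:300,150:450]]))
E
```

```text
time: 6.32
tcp_pos: [0.5084, -0.0222, 0.3854]
eef_rot: [3.125, -0.302, 0.011]
ft_force: [0.0, -0.1, 0.1]
opening: 0.0452
grasp_force: 0.0
```

View pics/v2.png

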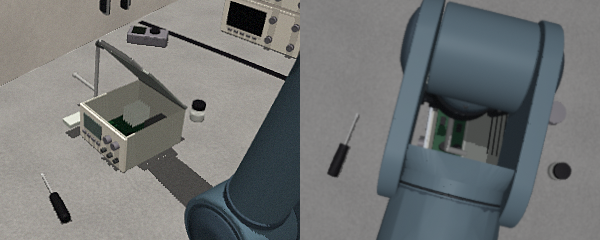

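View pics/w2.png

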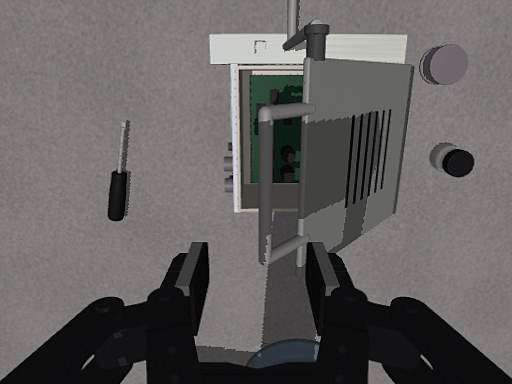

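The lid is up and the rod hangs down. In the wrist view the bar runs (265,112)–(265,260), the pin is at (316,38), the handle is at (292,15) and what looks like the hole is on the ledge at (260,46).

```bash
cat >> h.py <<'E'
C=np.array([.494,-.0955]);XD=np.array([.9816,-.1908]);YD=np.array([.1908,.9816])
def case(p):
    p=np.asarray(p);d=p[...,:2]-C;return np.stack([d@XD,d@YD,p[...,2]],-1)*1000
def wld(c):
    c=np.asarray(c,float)/1000;return np.r_[C+c[0]*XD+c[1]*YD,c[2]]
E
python3 - <<'E'
from h import *
s=np.load('pics/w2.npy',allow_pickle=True).item()
P=case(cloud(s));v,u=np.mgrid[:384,:512]
def med(a,b,c,d):
    Q=P[b:d,a:c].reshape(-1,3);return np.round(np.median(Q,0),1)
print('bar',med(262,150,269,200))
print('lid pts',med(315,130,325,140),med(395,130,400,140))
q=(u>320)&(u<395)&(v>90)&(v<200)
print('lid angle',np.polyfit(P[q][:,1],P[q][:,2],1),np.arctan(-np.polyfit(P[q][:,1],P[q][:,2],1)[0]))
print('handle',med(290,2,296,6),med(290,14,296,18),'rod',med(296,38,302,42))
for p in [(254,40),(266,40),(254,52),(266,52),(260,46)]:print('hole',case(world(s,p,z=.05)))
for p in [(210,35),(210,64),(407,36),(405,62)]:print('ledge',case(world(s,p,z=.05)))
g=cv2.resize(s['img'][20:80,190:340],(750,300),interpolation=cv2.INTER_CUBIC);cv2.imwrite('pics/hole.png',g)
# side view: handle
s=np.load('pics/s2.npy',allow_pickle=True).item();P=case(cloud(s))
q=(P[...,0]>130)&(P[...,0]<220)&(P[...,2]>60)&(P[...,2]<200)&(abs(P[...,1])<150);print('side handle',q.sum(),P[q][P[q][:,0].argsort()][::6])
E
```

```text
bar [ 13.3  69.  295.8]
lid pts [ 33.3  24.1 248. ] [ 13.7 -87.7 130.1]
lid angle [  1.1101338  224.90996512] -0.8375436518261723
handle [152.5  36.4 115.7] [140.7  36.1 116. ] rod [110.   36.6 183.1]
hole [121.74889149  78.40644986  50.        ]
hole [121.75213994  63.01356858  50.        ]
hole [107.25472869  78.44257945  50.        ]
hole [107.25773321  62.90489721  50.        ]
hole [114.53295631  70.6921154   50.        ]
ledge [127.85610662 134.65549229  50.        ]
ledge [ 92.62048256 136.03904236  50.        ]
ledge [ 127.93848774 -118.57900208   50.        ]
ledge [  96.15445543 -119.90524236   50.        ]
side handle 85 [[130.2512602   42.5470637  118.4108202 ]
 [135.17477994  38.97004283 117.73562324]
 [143.0294407   40.00937167 117.27671859]
 [150.63351594  41.28775397 113.82707846]
 [155.22634172  34.61673431 115.50936635]
 [161.40285052  40.35417002 117.69095361]
 [169.6395481   41.35343366 110.61001055]
 [175.83184641  36.95329001 115.67263067]
 [180.14556482  40.73517472 114.8633126 ]
 [188.32657811  41.89845319 111.17115788]
 [195.395808    40.38162211 113.66103806]
 [201.21633436  39.78652442 113.84871703]
 [209.55601449  40.92991128 113.43073958]
 [212.95756329  38.52376482 117.50883976]
 [218.18628115  41.85702575 116.12495012]]
```

View pics/hole.png

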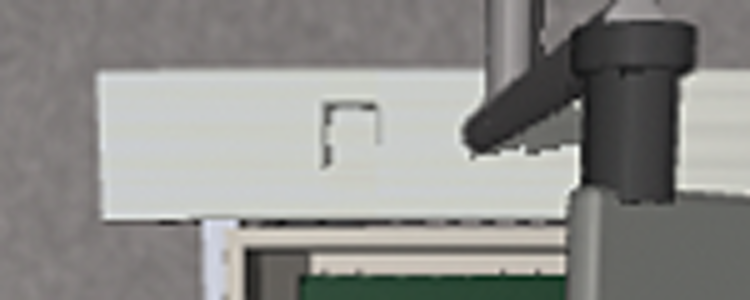

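The crop shows a rectangular outline on the ledge at crop x 322–380, about case y 63–78, which is probably the hole. I'll move over the handle and check the arm's clearance on the way down.

```bash
python3 -m jog '[{"dp":[0.57,-0.246,0],"turn":[0,0,0]},{"dp":[0.57,-0.246,0],"turn":[0,0,0]},{"dp":[0.57,-0.246,0],"turn":[0,0,0]},{"dp":[0.57,-0.246,0],"turn":[0,0,0]},{"dp":[0.57,-0.246,0],"turn":[0,0,0]},{"dp":[0.57,-0.246,-0.1],"turn":[0,0,0]},{"dp":[0.57,-0.246,-0.2],"turn":[0,0,0]},{"dp":[0.57,-0.246,-0.3],"turn":[0,0,0]},{"dp":[0.57,-0.246,-0.4],"turn":[0,0,0]},{"dp":[0.57,-0.246,-0.5],"turn":[0,0,0]}]' 0.35
python3 - <<'E'
from h import *
a=grab('side','s3');grab('wrist','w3')
P=case(cloud(a));q=(abs(P[...,0])<130)&(P[...,1]<130)&(P[...,1]>-100)&(P[...,2]>310)
for x in range(-120,130,30):
  m=q&(abs(P[...,0]-x)<10);print(x,m.sum(),P[m].min(0) if m.any() else '')
cv2.imwrite('pics/v3.png',a['img'][60:300,150:470])
E
```

```text
time: 7.3
tcp_pos: [0.6766, -0.0952, 0.2268]
eef_rot: [-3.126, 0.302, 0.007]
ft_force: [0.3, -0.7, -0.5]
opening: 0.0576
grasp_force: 0.0
-120 176 [-129.97240003   74.00026198  526.15661808]
-90 175 [-99.96289618  73.25742603 513.63515599]
-60 144 [-69.45655692  74.88827313 506.16114357]
-30 153 [-39.64627745  71.95898221 494.20142692]
0 151 [ -9.97817621  70.82207041 483.9704038 ]
30 134 [ 20.04888224  59.99231264 472.3548785 ]
60 242 [ 50.4022746   63.07149158 465.55917916]
90 137 [ 80.29513357  74.77352471 460.39763682]
120 119 [110.07723062  96.34503355 454.13186701]
```

View pics/v3.png

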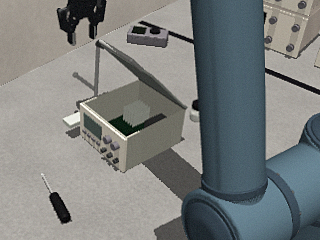

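The visible arm surface leaves only a small margin over the bar once I descend. I'll tilt the tool 30° so the wrist moves toward +y, away from the lid.

```bash
python3 -m jog '[{"dp":[0.038,0.146,-0.117],"turn":[-0.327,0.064,0]},{"dp":[0.038,0.146,-0.117],"turn":[-0.327,0.064,0]},{"dp":[0.038,0.146,-0.117],"turn":[-0.327,0.064,0]},{"dp":[0.038,0.146,-0.117],"turn":[-0.327,0.064,0]},{"dp":[0.038,0.146,-0.117],"turn":[-0.327,0.064,0]},{"dp":[0.038,0.146,-0.117],"turn":[-0.327,0.064,0]}]'
python3 - <<'E'
from h import *
st=manip.read_state();print(st['joints'],case(st['tcp_pos']));R=cv2.Rodrigues(st['eef_rot'])[0];print(R[:,2]@np.r_[XD,0],R[:,2]@np.r_[YD,0],R[:,1]@np.r_[XD,0])
w=grab('wrist','w4');P=case(cloud(w))
q=(P[...,0]>140)&(P[...,0]<200)&(P[...,2]>90)&(P[...,2]<130)&(abs(P[...,1]-35)<25);print(q.sum(),np.median(P[q],0))
a=grab('side','s4');P=case(cloud(a));
for x in range(-60,100,30):
  m=(abs(P[...,0]-x)<10)&(P[...,1]<180)&(P[...,1]>-100)&(P[...,2]>310);print(x,P[m][P[m][:,2].argmin()] if m.any() else '')
E
```

```text
time: 7.9
tcp_pos: [0.6894, -0.05, 0.1954]
eef_rot: [2.61, -0.248, -0.07]
ft_force: [-0.4, -0.4, -0.0]
opening: 0.0577
grasp_force: 0.0
[-0.05366758  0.45966177  1.41613071 -0.52731345  1.37596801  1.84038022] [183.162891    82.00165044 195.43073316]
-0.001190638946660396 -0.4986051635168666 0.0025760914461818766
1029 [171.79342957  39.16726675 114.88559588]
-60 
-30 
0 
30 
60 
90 [ 97.6756532  175.76942759 495.44135151]
```

View pics/w4.png

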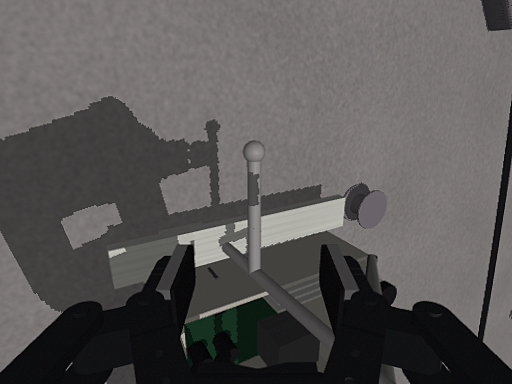

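The handle runs from (254,270) to (254,150), centred between the fingers. The arm now clears the bar, so I'll advance and close.

```bash
python3 -m jog '[{"dp":[-0.009,-0.045,-0.084],"turn":[0,0,0]},{"dp":[-0.018,-0.089,-0.168],"turn":[0,0,0]},{"dp":[-0.026,-0.134,-0.252],"turn":[0,0,0]},{"dp":[-0.031,-0.158,-0.3],"turn":[0,0,0]},{"dp":[-0.035,-0.178,-0.336],"turn":[0,0,0]},{"dp":[-0.035,-0.178,-0.336],"turn":[0,0,0]}]'
python3 -m jog '[{"dp":[0,0,0],"turn":[0,0,0]},{"dp":[0,0,0],"turn":[0,0,0]},{"dp":[0,0,0],"turn":[0,0,0]},{"dp":[0,0,0],"turn":[0,0,0]},{"dp":[0,0,0],"turn":[0,0,0]},{"dp":[0,0,0],"turn":[0,0,0]},{"dp":[0,0,0],"turn":[0,0,0]}]' -1 25
cat >> h.py <<'E'
from scipy.optimize import brentq
def rod():
    st=manip.read_state();R=cv2.Rodrigues(st['eef_rot'])[0]
    g=case(st['tcp_pos']-.019*R[:,2]);f=st['ft_force'];return g,np.array([f[:2]@XD,f[:2]@YD,f[2]]),st
def kin(h):
    # lid angle and tip from handle (y,z)
    F=lambda t:np.hypot(-100+190*np.cos(t)-h[0],114+190*np.sin(t)-h[1])-140
    t=brentq(F,.2,1.3);p=np.array([-100+190*np.cos(t),114+190*np.sin(t)]);return t,p+(np.array(h)-p)*190/140
def plan(tip):
    # handle for tip (y,z)
    F=lambda t:np.hypot(-100+190*np.cos(t)-tip[0],114+190*np.sin(t)-tip[1])-190
    t=brentq(F,.2,1.3);p=np.array([-100+190*np.cos(t),114+190*np.sin(t)]);return t,p+(np.array(tip)-p)*140/190
E
python3 - <<'E'
from h import *
g,f,st=rod();print(g,f,kin(g[1:]))
t,h=plan
E
```

```text
time: 8.5
tcp_pos: [0.6775, -0.1069, 0.0935]
eef_rot: [2.608, -0.254, -0.073]
ft_force: [-0.1, -0.0, -0.3]
opening: 0.0572
grasp_force: 0.0
time: 9.08
tcp_pos: [0.6799, -0.1049, 0.0963]
eef_rot: [2.608, -0.251, -0.065]
ft_force: [2.3, 0.3, 0.4]
opening: 0.0089
grasp_force: 25.2
[184.26791694  35.71676845 112.74674388] [2.20544332 0.76148891 0.44725932] (0.8177615516148253, array([37.78251986, 62.78943539]))Traceback (most recent call last):
  File "<stdin>", line 3, in <module>
TypeError: cannot unpack non-iterable function object
```

```bash
python3 - <<'E'
from h import *
g,f,st=rod();g0=g
for tip in [(46,60),(46,56),(46,53),(46,50),(46,48),(54,50),(62,50),(70,50),(78,50),(86,50),(94,50),(70,38),(78,38)]:
    t,h=plan(tip);d=h-g0[1:];print(tip,round(t,3),h.round(1),np.round(np.r_[YD*d[0],d[1]]/300,4))
E
```

```text
(46, 60) 0.794 [ 42.6 109.9] [ 0.0044  0.0226 -0.0095]
(46, 56) 0.766 [ 43.6 105.9] [ 0.005   0.0258 -0.0227]
(46, 53) 0.746 [ 44.3 103. ] [ 0.0055  0.0281 -0.0326]
(46, 50) 0.725 [ 45. 100.] [ 0.0059  0.0304 -0.0425]
(46, 48) 0.711 [45.5 98. ] [ 0.0062  0.0319 -0.0492]
(54, 50) 0.723 [51.  99.9] [ 0.0097  0.0499 -0.0428]
(62, 50) 0.718 [57.  99.8] [ 0.0135  0.0697 -0.0433]
(70, 50) 0.712 [63.1 99.5] [ 0.0174  0.0896 -0.0441]
(78, 50) 0.705 [69.3 99.2] [ 0.0213  0.1097 -0.0451]
(86, 50) 0.695 [75.4 98.9] [ 0.0253  0.13   -0.0462]
(94, 50) 0.685 [81.7 98.5] [ 0.0292  0.1504 -0.0476]
(70, 38) 0.638 [65.4 87.8] [ 0.0189  0.0972 -0.0832]
(78, 38) 0.633 [71.5 87.6] [ 0.0227  0.117  -0.0839]
```

```bash
python3 -m jog '[{"dp":[0.002,0.011,-0.004],"turn":[0,0,0]},{"dp":[0.0044,0.0226,-0.0095],"turn":[0,0,0]},{"dp":[0.0047,0.024,-0.016],"turn":[0,0,0]},{"dp":[0.005,0.0258,-0.0227],"turn":[0,0,0]},{"dp":[0.0052,0.027,-0.027],"turn":[0,0,0]},{"dp":[0.0055,0.028,-0.031],"turn":[0,0,0]},{"dp":[0.0055,0.028,-0.031],"turn":[0,0,0]},{"dp":[0.0055,0.028,-0.031],"turn":[0,0,0]}]'
python3 - <<'E'
from h import *
g,f,st=rod();print(g,f,kin(g[1:]))
E
```

```text
time: 9.75
tcp_pos: [0.6814, -0.0966, 0.086]
eef_rot: [2.608, -0.251, -0.065]
ft_force: [6.1, -1.0, 0.6]
opening: 0.009
grasp_force: 25.1
[184.15812253  44.21446198 102.46489255] [6.22328251 0.15955164 0.56326917] (0.7420552612482305, array([45.70340525, 52.48706699]))
```

```bash
python3 -m jog '[{"dp":[0.003,0,-0.003],"turn":[0,0,0]},{"dp":[0.003,0.001,-0.005],"turn":[0,0,0]},{"dp":[0.003,0.001,-0.005],"turn":[0,0,0]}]'
python3 -m jog '[{"dp":[0,0.001,-0.003],"turn":[0,0,0]},{"dp":[0,0.001,-0.005],"turn":[0,0,0]},{"dp":[0,0.001,-0.005],"turn":[0,0,0]}]'
python3 - <<'E'
from h import *
g,f,st=rod();print(g,f,kin(g[1:]))
E
```

```text
time: 10.0
tcp_pos: [0.6815, -0.0965, 0.0852]
eef_rot: [2.606, -0.252, -0.069]
ft_force: [0.5, -0.5, 4.2]
opening: 0.0089
grasp_force: 25.4
time: 10.25
tcp_pos: [0.6816, -0.0965, 0.085]
eef_rot: [2.605, -0.253, -0.069]
ft_force: [-1.8, 0.3, 10.8]
opening: 0.0086
grasp_force: 25.8
[184.33821446  44.32988584 101.48109904] [-1.8439859  -0.07368591 10.78073766] (0.7351991499535347, array([45.54682137, 51.49591056]))
```

```bash
python3 -m jog '[{"dp":[0.001,0.005,0.001],"turn":[0,0,0]},{"dp":[0.002,0.01,0.001],"turn":[0,0,0]},{"dp":[0.003,0.015,0.001],"turn":[0,0,0]},{"dp":[0.004,0.02,0.001],"turn":[0,0,0]},{"dp":[0.005,0.025,0.001],"turn":[0,0,0]},{"dp":[0.006,0.031,0.001],"turn":[0,0,0]},{"dp":[0.006,0.031,0.001],"turn":[0,0,0]}]'
python3 - <<'E'
from h import *
g,f,st=rod();print(g,f,kin(g[1:]))
E
```

```text
time: 10.83
tcp_pos: [0.683, -0.089, 0.085]
eef_rot: [2.603, -0.253, -0.07]
ft_force: [-1.6, -6.4, 8.1]
opening: 0.0089
grasp_force: 25.5
[184.30356445  51.97018893 101.44052531] [-0.38216055 -6.58918566  8.11370451] (0.732314017909515, array([55.78469945, 51.58624255]))
```

```bash
for i in 1 2 3; do python3 -m jog '[{"dp":[0.0006,0.003,0],"turn":[0,0,0]},{"dp":[0.0012,0.006,-0.0005],"turn":[0,0,0]},{"dp":[0.0012,0.006,-0.0005],"turn":[0,0,0]}]' | grep ft_; 
python3 -c "
from h import *
g,f,st=rod();print(g.round(2),f.round(1),kin(g[1:]))"; done
```

```text
ft_force: [-2.9, -7.6, 7.6]
[184.29  53.4  101.43] [-1.4 -8.1  7.6] (0.731452148303169, array([57.69015054, 51.61041099]))
ft_force: [-2.9, -7.1, 8.1]
[184.3   55.38 101.28] [-1.4 -7.5  8.1] (0.7293189668013332, array([60.27366886, 51.5218118 ]))
ft_force: [-2.2, -8.1, 9.2]
[184.28  57.01 101.23] [-0.7 -8.3  9.2] (0.727899758655376, array([62.42907523, 51.52546579]))
```

Steady sliding contact. I'll continue in the same small steps.

```bash
for i in 1 2 3; do python3 -m jog '[{"dp":[0.0006,0.003,0],"turn":[0,0,0]},{"dp":[0.001,0.005,-0.0003],"turn":[0,0,0]},{"dp":[0.001,0.005,-0.0003],"turn":[0,0,0]}]' | grep ft_; 
python3 -c "
from h import *
g,f,st=rod();print(g.round(2),f.round(1),kin(g[1:]))"; done
```

```text
ft_force: [-1.7, -6.8, 9.1]
[184.33  58.96 101.17] [-0.3 -7.   9.1] (0.7260519207401919, array([64.99439136, 51.53180956]))
ft_force: [-3.0, -8.6, 8.6]
[184.28  60.07 101.07] [-1.3 -9.   8.6] (0.724590345493104, array([66.42285537, 51.47932557]))
ft_force: [-2.9, -7.4, 8.6]
[184.29  61.53 101.  ] [-1.4 -7.8  8.6] (0.7229158585359146, array([68.33314304, 51.46657851]))
```

```bash
for i in 1 2 3; do python3 -m jog '[{"dp":[0.0003,0.0015,0],"turn":[0,0,0]},{"dp":[0.0006,0.003,-0.0003],"turn":[0,0,0]},{"dp":[0.0006,0.003,-0.0003],"turn":[0,0,0]}]' | grep ft_; 
python3 -c "
from h import *
g,f,st=rod();print(g.round(2),f.round(1),kin(g[1:]))"; done
```

```text
ft_force: [-2.2, -7.4, 8.1]
[184.28  62.45 100.79] [-0.7 -7.7  8.1] (0.7207692976088209, array([69.48375376, 51.28358785]))
ft_force: [3.4, -2.9, -0.9]
[184.2   65.86  98.37] [ 3.9 -2.2 -0.9] (0.7027665084482712, array([73.31599952, 48.92764698]))
ft_force: [4.2, -1.7, -2.1]
[184.2   67.37  98.29] [ 4.5 -0.9 -2.1] (0.700837835304299, array([75.28822887, 48.91777874]))
```

The tip dropped in: fz fell and the tip is about 2.5 mm lower. I'll lower it gently.

```bash
for i in 1 2; do python3 -m jog '[{"dp":[0.0002,0.0005,-0.003],"turn":[0,0,0]},{"dp":[0.0004,0.001,-0.006],"turn":[0,0,0]},{"dp":[0.0004,0.0015,-0.009],"turn":[0,0,0]},{"dp":[0.0004,0.0015,-0.009],"turn":[0,0,0]}]' | grep ft_; 
python3 -c "
from h import *
g,f,st=rod();print(g.round(2),f.round(1),kin(g[1:]))"; done
```

```text
ft_force: [3.3, -1.0, -1.7]
[184.23  67.7   95.81] [ 3.4 -0.4 -1.7] (0.6854967848884159, array([75.05848117, 46.35224936]))
ft_force: [2.4, -2.2, -1.3]
[184.25  68.08  93.18] [ 2.8 -1.7 -1.3] (0.6692426259546379, array([74.89176861, 43.64482325]))
```

```bash
for d in 1 ; do python3 -m jog '[{"dp":[0.0002,0.0006,-0.003],"turn":[0,0,0]},{"dp":[0.0004,0.0012,-0.006],"turn":[0,0,0]},{"dp":[0.0004,0.0018,-0.01],"turn":[0,0,0]},{"dp":[0.0004,0.0018,-0.01],"turn":[0,0,0]}]' | grep ft_; 
python3 -c "
from h import *
g,f,st=rod();print(g.round(2),f.round(1),kin(g[1:]))"; done
for i in 1 2; do python3 -m jog '[{"dp":[0,0.0005,-0.002],"turn":[0,0,0]},{"dp":[0,0.0005,-0.003],"turn":[0,0,0]},{"dp":[0,0.0005,-0.003],"turn":[0,0,0]}]' | grep ft_; 
python3 -c "
from h import *
g,f,st=rod();print(g.round(2),f.round(1),kin(g[1:]))"; done
```

```text
ft_force: [2.0, -1.5, -1.4]
[184.26  68.66  90.08] [ 2.3 -1.  -1.4] (0.6500781124449174, array([74.88209062, 40.47301674]))
ft_force: [1.7, -0.6, 0.7]
[184.27  68.77  89.57] [ 1.8 -0.3  0.7] (0.6468825903009109, array([74.89077868, 39.94457855]))
ft_force: [-1.3, -0.0, 4.4]
[184.31  68.8   89.35] [-1.3 -0.3  4.4] (0.6455250855783177, array([74.87781881, 39.71796134]))
```

```bash
python3 -m jog '[{"dp":[0,0,-0.003],"turn":[0,0,0]},{"dp":[0,0,-0.004],"turn":[0,0,0]},{"dp":[0,0,-0.004],"turn":[0,0,0]}]' | grep ft_; 
python3 -c "
from h import *
g,f,st=rod();print(g.round(2),f.round(1),kin(g[1:]))"
python3 -m jog '[{"dp":[0,0,0.004],"turn":[0,0,0]},{"dp":[0,0,0.006],"turn":[0,0,0]},{"dp":[0,0,0.006],"turn":[0,0,0]}]'
python3 -c "
from h import *
g,f,st=rod();print(g.round(2),f.round(1),kin(g[1:]))"
```

```text
ft_force: [-4.5, 1.7, 9.6]
[184.35  68.8   89.12] [-4.7  0.8  9.6] (0.6441829926335204, array([74.82945633, 39.48957216]))
time: 15.08
tcp_pos: [0.6862, -0.0724, 0.0728]
eef_rot: [2.608, -0.252, -0.068]
ft_force: [0.7, -0.7, 3.2]
opening: 0.0086
grasp_force: 25.5
[184.3   68.82  89.29] [ 0.8 -0.6  3.2] (0.6451665111482116, array([74.88888979, 39.65987127]))
```

Seated: the force rose at about 12 mm depth. Releasing and backing out along the tool axis.

```bash
python3 -m jog '[{"dp":[0,0,0],"turn":[0,0,0]},{"dp":[0,0,0],"turn":[0,0,0]},{"dp":[0,0,0],"turn":[0,0,0]},{"dp":[0,0,0],"turn":[0,0,0]},{"dp":[0,0,0],"turn":[0,0,0]},{"dp":[0.008,0.04,0.07],"turn":[0,0,0]},{"dp":[0.016,0.082,0.145],"turn":[0,0,0]},{"dp":[0.024,0.123,0.22],"turn":[0,0,0]},{"dp":[0.032,0.164,0.29],"turn":[0,0,0]},{"dp":[0.032,0.164,0.29],"turn":[0,0,0]}]' 0.35
python3 - <<'E'
from h import *
a=grab('side','s5');b=grab('wrist','w5')
cv2.imwrite('pics/v5.png',np.hstack([cv2.resize(a['img'][100:300,180:380],(400,400)),cv2.resize(b['img'],(400,400))]))
P=case(cloud(b));q=(P[...,0]>150)&(P[...,0]<200)&(P[...,2]>70)&(P[...,2]<120)&(abs(P[...,1]-68)<25);print(q.sum(),np.median(P[q],0))
E
```

```text
time: 15.92
tcp_pos: [0.699, -0.0213, 0.1657]
eef_rot: [2.609, -0.252, -0.055]
ft_force: [0.7, -0.0, 1.5]
opening: 0.0575
grasp_force: 0.0
882 [176.84009468  70.62551956  90.87317001]
```

View pics/v5.png

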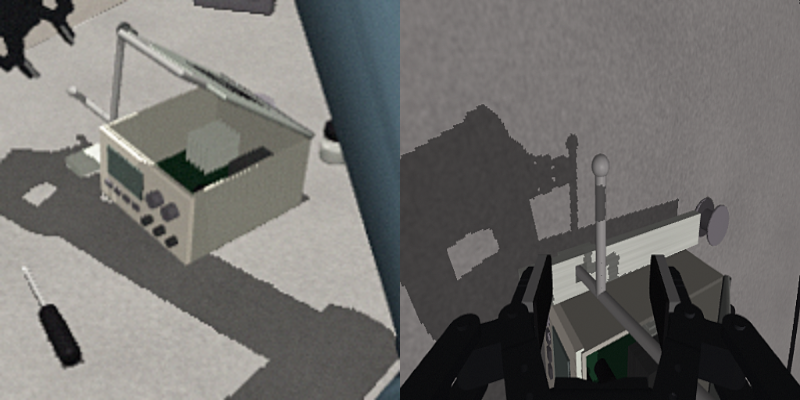

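The lid stands propped and the handle stayed at the seated position, with the bystanders untouched. I'll back off a little more and hand in.

```bash
python3 -m jog '[{"dp":[0.02,0.1,0.1],"turn":[0,0,0]},{"dp":[0.03,0.15,0.2],"turn":[0,0,0]},{"dp":[0.03,0.15,0.3],"turn":[0,0,0]},{"dp":[0.03,0.15,0.3],"turn":[0,0,0]},{"dp":[0.03,0.15,0.3],"turn":[0,0,0]},{"dp":[0.03,0.15,0.3],"turn":[0,0,0]}]' && python3 -c "
from h import *
b=grab('wrist','w6');P=case(cloud(b));q=(P[...,0]>150)&(P[...,0]<200)&(P[...,2]>70)&(P[...,2]<120)&(abs(P[...,1]-68)<25);print(q.sum(),np.median(P[q],0))
print(manip.sign_off())"
```

```text
time: 16.52
tcp_pos: [0.7039, 0.0211, 0.2473]
eef_rot: [2.607, -0.251, -0.073]
ft_force: [0.3, 0.1, -0.1]
opening: 0.0578
grasp_force: 0.0
491 [175.31394382  70.63708582  90.83624619]
the job is handed in; nothing more can be done
None
```

The prop rod is seated about 12 mm deep in the holding hole and holds the lid open near 0.645 rad. The gripper is clear, the bystanders are where they were, and the job was handed in at about 16.6 s with no verdict returned.

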